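Lock a bundle of shelf channels

TASK

Two galvanised shelf channels lie side by side, open side up, in the plywood cradle. Take the loose bare-metal (galvanised) channel, which lies open side down on the desk, and lower it gently, without dropping it, open side down on top of the pair, parallel and centred over them with its ends about level with theirs, so that it sits fully down with one flange in each trough. Leave the blue-painted channel and the amber sample bottle where they are.

Things in the scene. Friction and masses are not known exactly. Their poses are not given: they have to be found in the camera images.
- zinc_channel: The channel to place: bare galvanised metal, loose, open side down, 0.3 to 0.5 kg. U section 160 mm long (x), 60 mm wide outside (y), 36 mm high (z), walls 3 mm; flat web with five dark marks on top, a flange down each long side. Grip across the 60 mm width at mid-length. Origin: centre of its underside, at the flanges' lower edges; z up.
- cradle: Fixed plywood board 190 x 170 x 12 mm with two fixed open-up channels of the same section and length, along its x, centred at y = +38 and -38 mm. Origin: centre of the board's underside. Trough floors at z = 15 mm, flange tops at z = 48; troughs clear from |y| = 11 to 65 mm. Seated, the loose channel's origin is at (0, 0, 15) mm here, with 35 mm free outside each flange for a finger.
- blue_channel: Bystander: a blue-painted channel of the same section and size, open side down on the desk. Same origin and axes as the galvanised one. Not to be moved.
- sample_bottle: Bystander: an upright amber bottle with a yellow cap, 64 mm diameter, 130 mm high, standing beyond the work. Origin: centre of its underside. Not to be moved.
Things that resemble listed ones, but are neither listed nor needed, are in the scene too. There is more than one size of the zinc_channel; the job needs the largest.

How it is judged:
At the end, for the whole second after the job is handed in: The galvanised channel rests open side down on the pair in the cradle: centred within 18 mm along and across, parallel within 10 degrees, level within 4.5 degrees, fully down within 5 mm (one flange in each trough), and at rest (x of zinc_channel in the frame of cradle between -0.018 and 0.018 m and y of zinc_channel in the frame of cradle between -0.018 and 0.018 m and z of zinc_channel in the frame of cradle between 0.011 and 0.02 m and angle between the x axis of zinc_channel and the x axis of cradle, either way round below 0.18 rad and angle between zinc_channel's own z axis and vertical below 0.08 rad and linear speed of zinc_channel below 0.02 m/s); the robot touches nothing.
It fails at once if the blue-painted channel is moved more than 30 mm (distance of blue_channel from where it was at the start of the episode above 0.03 m).
It fails at once if the sample bottle is moved more than 30 mm or tipped (distance of sample_bottle from where it was at the start of the episode above 0.03 m or angle between sample_bottle's own z axis and vertical above 0.5 rad).
It fails at once if the galvanised channel is dropped onto the pair: over the pair, less than 60 mm above its seat, it moves faster than 0.6 m/s (horizontal distance between zinc_channel and cradle below 0.06 m and z of zinc_channel in the frame of cradle below 0.075 m and linear speed of zinc_channel above 0.6 m/s).
It also fails if it takes over 38 s, if anything falls off the work surface, if the arm or the gripper's body presses on something with over 40 N, if the wrist force passes 120 N, or if a joint passes its speed limit or range.

ROBOT

A 6-joint arm with a two-finger parallel gripper is mounted at the origin on the work surface. World frame = base frame: x ahead of the robot, y to its left, z up, the work surface at z = 0. Lengths are in m, angles in rad, forces in N, time in s.
With the tool pointing down it reaches from about 0.375 to 0.9 m from the base axis. Payload 3.1 kg.
Tool frame: the origin (TCP) lies midway between the tips of the shut fingers; the grasp point (between the pads) lies manip.grip_depth behind it (manip.grip_depth is the distance from the TCP to the grasp point, in m); z points along the fingers, y is the direction in which the jaws open and shut (so a half turn about z gives the same grasp; the last joint's range is limited). The gripper opens to 85 mm and grips with 20 to 120 N. Pads are 22 mm wide; open, the fingers measure 114 mm over their backs; the gripper's body (76 mm by 85 mm) begins 54 mm behind the grasp point. The pads swing forward as they close: fully open they stand 13 mm farther back than shut.
Start: joints at [-1.425, 0.527, 1.433, -0, 1.181, -0.178], TCP at [0.199, -0.592, 0.231] pointing down, gripper open.
Joint ranges: [-3.08, 3.08], [-0.75, 2.2], [0.22, 2.44], [-1.43, 4.57], [0, 2.65], [-2.85, 2.85]. Speed limits (rad/s): [2.79, 2.79, 3.14, 3.14, 3.14, 3.14].

INTERFACE

Orientations are given as a unit quaternion [x, y, z, w].
In Python, from station import manip, vision gives the robot as it stands.
- The arm moves only by the shell command python3 -m crank 'ROWS' [FORCE]. ROWS is JSON, a list of rows, each an object with "grip": the closure, from 0 (fully open) to 1 (shut); "offset": the shift along the tool's x, y, z in mm, a list of three; "angular": the turn, a rotation vector about the tool's x, y, z in degrees, a list of three. A call has 1 to 10 rows; each row is the pose to reach, as a shift and turn from the pose commanded when the call began, along the tool's axes at that moment; what a row does not reach only later rows make up. A row lasts 1/10 s, in which the tool goes at most 50 mm and 8.59 degrees, less where a joint would pass 70% of its speed; a pose out of reach is approached as far as the arm can. A call with a gripper value outside its range is refused whole. The fingers move at their own pace and stop on an object; FORCE is the grip in N (left out, the last holds). Time passes only in rows, so rows that repeat a pose let the fingers close. It gives the time, the measured TCP pose, the force and the opening at its end, in the units of the state.
- manip.sense(): the state, without advancing time (a new reading comes with each control period).
- vision.snapshot(name): name is "scene" or "top"; returns a dict with "pixels" (420x560x3 uint8, red, green, blue), "intrinsics" (3x3 intrinsics, pixels), "R" (3x3) and "t" (3): a world point X has camera coordinates R X + t. Camera axes: x right, y down, z forward; pixel columns grow to the right and rows downward; lengths in m; the calibration is good to about 2 mm. A picture is of the moment at which its call begins. There is no depth.
- manip.sign_off(): hands the job in, once; it reports no verdict.
The state is a dict: "t": time; "q": joint angles; "qd": joint speeds; "tau": joint torques, N m; "tcp_pos": TCP position; "tool_rot": TCP orientation; "force": force on the tool from outside, world axes, zero at the start; "ft_torque": the same for the moment, N m; "finger_gap": opening from 0.0 (shut) to 1.0 (fully open).
Only numpy, scipy, OpenCV 4.12 (cv2) and the standard library are available. Lean on these libraries where they do the work, as an engineer would, in place of code of your own. Each camera call takes 0.05 s, during which the arm holds its last target.

## Working session

There is one attempt and no reset: what is moved stays moved. The work goes in short steps, Python scripts to look and compute and a shell command to move; the robot and the scene stay as the last step left them, time stands still between calls to the robot, and variables do not carry over. Pictures are saved under pics/ and viewed, and the job is handed in when it is done.

```bash
mkdir -p pics; ls; python3 - <<'E'
from station import manip, vision
import cv2
for n in("scene","top"):
    s=vision.snapshot(n); cv2.imwrite(f"pics/{n}0.png",s["pixels"][:,:,::-1]); print(n,s["intrinsics"],s["R"],s["t"])
print(manip.sense(), manip.grip_depth)
E
```

```text
pics
scene [[383.23291782   0.         283.26561682]
 [  0.         383.23291782 208.49024545]
 [  0.           0.           1.        ]] [[-0.54928878  0.83563155 -0.00132594]
 [ 0.65994143  0.4328273  -0.6141155 ]
 [-0.51260038 -0.33820179 -0.78921505]] [ 0.29401963 -0.32254317  1.07692535]
top [[543.49130848   0.         272.58836836]
 [  0.         543.49130848 208.89338074]
 [  0.           0.           1.        ]] [[-0.01389697 -0.99971917  0.01919531]
 [-0.99824775  0.01276712 -0.05777921]
 [ 0.05751792 -0.01996463 -0.99814483]] [0.00437326 0.52507485 1.18656894]
{'t': 0.1, 'q': array([-1.42549337e+00,  5.28358048e-01,  1.43377934e+00, -2.34807355e-06,
        1.18139203e+00, -1.78498376e-01]), 'qd': array([-0.00027783, -0.00015663, -0.00250843,  0.00266029,  0.00234028,
       -0.00050793]), 'tau': array([-3.79651347e-04, -4.43304062e+01, -1.78587037e+01, -1.78206860e-04,
        3.87657652e-03, -1.63696427e-05]), 'tcp_pos': array([ 0.19879163, -0.59186495,  0.23043913]), 'tool_rot': array([ 9.86922155e-01,  1.61194674e-01,  1.49866637e-05, -9.68269083e-04]), 'force': array([-0.4629601 ,  0.4375245 ,  0.30229734]), 'ft_torque': array([-0.00535393,  0.04874485,  0.05678206]), 'finger_gap': 1.0006967587148956} 0.0187
```

View pics/scene0.png

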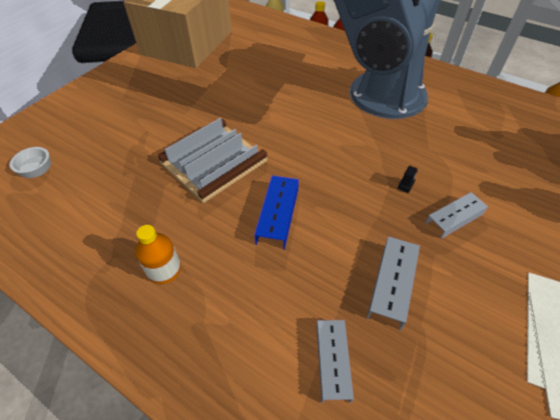

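View pics/top0.png

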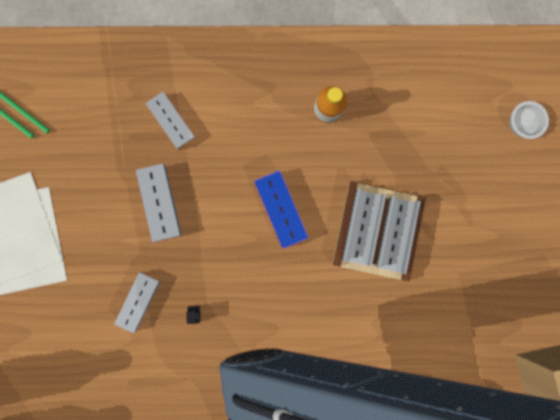

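The top view shows grey channels at about (158,203), (170,120) and (137,302). The blue one is at (281,210), the cradle at (380,231), and the bottle at (331,103). The one at (158,203) looks largest, so I'll measure all three and enlarge it.

```bash
cat > h.py <<'E'
import numpy as np, cv2
from station import manip, vision
def ray(s,uv,z):
    uv=np.atleast_2d(uv).astype(float); d=np.c_[uv,np.ones(len(uv))]@np.linalg.inv(s["intrinsics"]).T@s["R"]
    c=-s["R"].T@s["t"]; return c+d*((z-c[2])/d[:,2])[:,None]
def proj(s,X):
    p=np.atleast_2d(X)@s["R"].T+s["t"]; p=p@s["intrinsics"].T; return p[:,:2]/p[:,2:]
def rect(s,c,z):
    P=ray(s,c.reshape(-1,2),z)[:,:2]
    (cx,cy),(w,h),a=cv2.minAreaRect((P*1000).astype(np.float32))
    if w<h: w,h,a=h,w,a+90
    return cx,cy,w,h,a
E
python3 - <<'E'
from h import *
for n in ("top","scene"):
    s=vision.snapshot(n); im=s["pixels"]; hsv=cv2.cvtColor(im,cv2.COLOR_RGB2HSV)
    grey=((hsv[...,1]<60)&(hsv[...,2]>90)).astype(np.uint8)
    blue=((hsv[...,0]>105)&(hsv[...,0]<130)&(hsv[...,1]>150)&(hsv[...,2]>80)).astype(np.uint8)
    dark=((hsv[...,2]<95)&(hsv[...,1]>110)&(hsv[...,0]<15)).astype(np.uint8)
    for nm,m,z in(("grey",grey,.036),("blue",blue,.036),("dark",dark,.012)):
        cs,_=cv2.findContours(m,cv2.RETR_EXTERNAL,cv2.CHAIN_APPROX_NONE)
        for c in cs:
            if 250<cv2.contourArea(c)<6000: print(n,nm,c.reshape(-1,2).mean(0).round(),np.round(rect(s,c,.048 if (nm=="grey" and n=="top" and c[0,0,0]>330) else z),1))
    if n=="top":
        a=cv2.resize(im[80:340,100:240],None,fx=2.2,fy=2.2,interpolation=3); b=cv2.resize(im[170:290,325:435],None,fx=4.0,fy=4.0,interpolation=3)
        cv2.imwrite("pics/cropA.png",a[:,:,::-1]); cv2.imwrite("pics/cropB.png",b[:,:,::-1])
E
```

```text
top grey [327. 404.] [ 82.5 -96.6 466.4 103.3  75.2]
top grey [136. 302.] [327.5 292.1 122.9  49.8 154.1]
top grey [398. 234.] [ 465.8 -271.5  163.4   69.4  166.5]
top grey [364. 227.] [ 481.9 -198.   161.8   67.6  167.2]
top grey [158. 202.] [541.9 245.8 162.   65.   12.9]
top grey [529. 120.] [ 712.3 -566.7   84.1   82.5   87.7]
top grey [170. 120.] [722.  220.2 123.   47.3  34. ]
top blue [281. 209.] [523.4 -19.9 155.3  56.7  22.1]
scene grey [334. 362.] [730.7 223.1 124.4  46.2  34. ]
scene grey [545. 344.] [516.7 487.4 237.4  50.9   9.5]
scene grey [163. 268.] [ 761.  -112.2   63.8   45.2  155.3]
scene grey [395. 280.] [544.2 246.8 162.8  61.4  13.1]
scene grey [456. 214.] [345.1 293.3 136.6  54.4 153.7]
scene grey [ 31. 162.] [ 723.8 -555.   103.6   82.4   93.8]
scene grey [211. 152.] [ 476.2 -240.9  177.1  158.5  167. ]
scene grey [313.   8.] [-225.4 -393.   195.3  184.9  123.1]
scene blue [277. 212.] [532.9 -16.2 174.2  62.1  22.2]
scene dark [234. 173.] [ 487.  -168.8  194.9   23.5  167.2]
```

View pics/cropA.png

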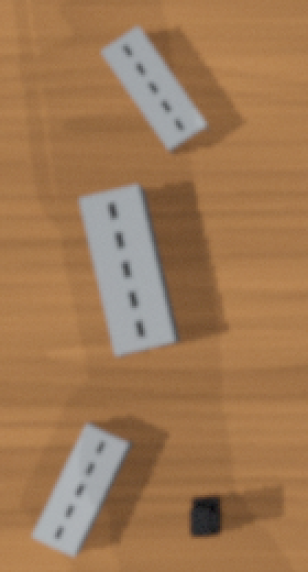

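View pics/cropB.png

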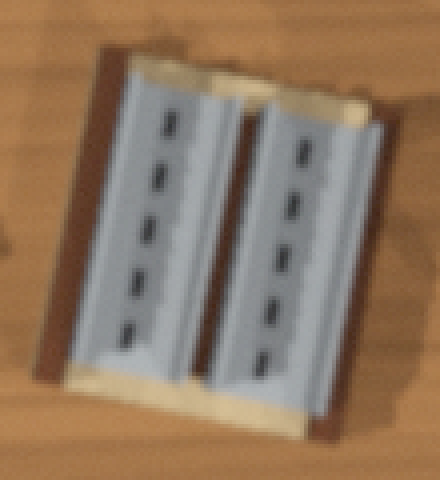

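Crop: the piece at (158,203) measures 162 x 62 mm, while the others at (170,120) and (137,302) measure 123 x 48 mm. So (158,203) is the full-size bare-metal channel. I'll use the marks to refine it and the cradle, in both views.

```bash
python3 - <<'E'
from h import *
for n in ("top","scene"):
    s=vision.snapshot(n); im=s["pixels"]; g=cv2.cvtColor(im,cv2.COLOR_RGB2GRAY)
    hsv=cv2.cvtColor(im,cv2.COLOR_RGB2HSV)
    big=cv2.resize(g,None,fx=4,fy=4,interpolation=cv2.INTER_CUBIC)
    sat=cv2.resize(hsv[...,1],None,fx=4,fy=4,interpolation=cv2.INTER_CUBIC)
    m=(big<90).astype(np.uint8)
    cs,_=cv2.findContours(m,cv2.RETR_LIST,cv2.CHAIN_APPROX_NONE)
    L=[]
    for c in cs:
        if 60<cv2.contourArea(c)<900:
            M=cv2.moments(c); L.append(((M["m10"]/M["m00"]+.5)/4-.5,(M["m01"]/M["m00"]+.5)/4-.5))
    L=np.array(L)
    def grp(c,z,ctr,R=40):
        P=ray(s,L,z)*1000
        k=np.linalg.norm(P[:,:2]-ctr,axis=1)<85
        P=P[k]; print(n,c,len(P)); print(P[:,:2].round(1).tolist(), P[:,:2].mean(0).round(1))
        d=np.linalg.svd(P[:,:2]-P[:,:2].mean(0))[2][0]; print("ang",np.degrees(np.arctan2(d[1],d[0])).round(1))
    grp("zinc",.036,(543,246)); 
    grp("cradle",.015,(474,-236),90)
X=[]
# edge of cradle board in top
s=vision.snapshot("top"); im=s["pixels"]
E
```

```text
top zinc 10
[[482.9, 189.5], [483.3, 234.5], [481.1, 198.0], [512.1, 241.0], [542.0, 247.7], [553.6, 179.7], [571.1, 254.3], [574.7, 181.5], [600.2, 261.1], [608.5, 213.6]] [540.9 220.1]
ang 12.5
top cradle 10
[[407.6, -260.4], [424.7, -186.4], [436.0, -266.8], [453.2, -192.7], [465.5, -273.5], [482.1, -199.4], [494.6, -280.1], [511.4, -206.1], [523.8, -286.9], [540.8, -213.0]] [ 474.  -236.5]
ang -12.7
scene zinc 5
[[601.3, 260.4], [572.1, 253.7], [542.9, 246.9], [513.8, 240.3], [484.3, 233.5]] [542.9 247. ]
ang -167.1
scene cradle 4
[[543.6, -218.2], [544.9, -267.9], [482.9, -204.8], [452.9, -198.2]] [ 506.1 -222.3]
ang 148.3
```

Both views agree. The zinc channel is at (542.5, 247.2) mm, yaw 12.9°. The cradle is at (474, -236.5), yaw -12.9°, and its mark rows are 76 mm apart as specified. Next I'll work out the moves.

```bash
cat >> h.py <<'E'
from scipy.spatial.transform import Rotation as Ro
def goto(x,y,z,yaw):
    st=manip.sense(); R=Ro.from_quat(st["tool_rot"]); a=np.radians(yaw)
    T=Ro.from_matrix(np.array([[np.cos(a),np.sin(a),0],[np.sin(a),-np.cos(a),0],[0,0,-1]]))
    d=R.inv().apply(np.array([x,y,z])-st["tcp_pos"]*1000)
    print("t",st["t"],"tcp",(st["tcp_pos"]*1000).round(1),"F",st["force"].round(1),"gap",round(st["finger_gap"],3),"offset",d.round(1),"ang",np.degrees((R.inv()*T).as_rotvec()).round(2))
E
python3 - <<'E'
from h import *
goto(520,-150,230,12.9); goto(542.5,247.2,150,12.9)
E
```

```text
t 0.35 tcp [ 198.9 -592.3  231.1] F [-0.5 -0.1  0. ] gap 0.998 offset [ 445.2 -317.1    1.3] ang [-0.03 -0.    5.65]
t 0.35 tcp [ 198.9 -592.3  231.1] F [-0.5 -0.1  0. ] gap 0.998 offset [ 592.9 -686.5   81.5] ang [-0.03 -0.    5.65]
```

```bash
R='{"grip":0,"offset":[445,-317,1],"angular":[0,0,5.7]}'; python3 -m crank '[{"grip":0,"offset":[445,-317,0],"angular":[0,0,5.7]},{"grip":0,"offset":[445,-317,0],"angular":[0,0,5.7]},{"grip":0,"offset":[445,-317,0],"angular":[0,0,5.7]},{"grip":0,"offset":[445,-317,0],"angular":[0,0,5.7]},{"grip":0,"offset":[445,-317,0],"angular":[0,0,5.7]},{"grip":0,"offset":[445,-317,0],"angular":[0,0,5.7]},{"grip":0,"offset":[445,-317,0],"angular":[0,0,5.7]},{"grip":0,"offset":[445,-317,0],"angular":[0,0,5.7]},{"grip":0,"offset":[445,-317,0],"angular":[0,0,5.7]},{"grip":0,"offset":[445,-317,0],"angular":[0,0,5.7]}]' 60
python3 -c "
from h import *
goto(542.5,247.2,150,12.9)"
```

```text
t: 1.35
tcp_pos: [0.4937, -0.1862, 0.2316]
tool_rot: [0.994, 0.112, 0.0, 0.0]
force: [0.3, -0.7, -0.6]
finger_gap: 1.003
t 1.35 tcp [ 493.7 -186.2  231.6] F [ 0.3 -0.7 -0.6] gap 1.003 offset [ 143.9 -411.7   81.4] ang [ 0.04 -0.03 -0.05]
```

```bash
python3 -m crank '[{"grip":0,"offset":[140,-410,80],"angular":[0,0,0]},{"grip":0,"offset":[140,-410,80],"angular":[0,0,0]},{"grip":0,"offset":[140,-410,80],"angular":[0,0,0]},{"grip":0,"offset":[140,-410,80],"angular":[0,0,0]},{"grip":0,"offset":[140,-410,80],"angular":[0,0,0]},{"grip":0,"offset":[140,-410,80],"angular":[0,0,0]},{"grip":0,"offset":[140,-410,80],"angular":[0,0,0]},{"grip":0,"offset":[140,-410,80],"angular":[0,0,0]},{"grip":0,"offset":[140,-410,80],"angular":[0,0,0]},{"grip":0,"offset":[140,-410,80],"angular":[0,0,0]}]'
python3 -m crank '[{"grip":0,"offset":[0,0,0],"angular":[0,0,0]},{"grip":0,"offset":[0,0,0],"angular":[0,0,0]}]'
python3 -c "
from h import *
goto(542.5,247.2,70,12.9);goto(542.5,247.2,4,12.9)"
```

```text
t: 2.35
tcp_pos: [0.5376, 0.2478, 0.1504]
tool_rot: [0.993, 0.115, 0.0, -0.001]
force: [-0.4, -0.1, -0.7]
finger_gap: 0.999
t: 2.55
tcp_pos: [0.5379, 0.242, 0.1514]
tool_rot: [0.994, 0.112, -0.0, 0.0]
force: [-0.5, -0.9, 0.3]
finger_gap: 0.996
t 2.55 tcp [537.9 242.  151.4] F [-0.5 -0.9  0.3] gap 0.996 offset [ 5.7 -4.  81.4] ang [ 0.02  0.02 -0.09]
t 2.55 tcp [537.9 242.  151.4] F [-0.5 -0.9  0.3] gap 0.996 offset [  5.7  -4.1 147.4] ang [ 0.02  0.02 -0.09]
```

```bash
python3 -m crank '[{"grip":0,"offset":[6,-4,40],"angular":[0,0,0]},{"grip":0,"offset":[6,-4,70],"angular":[0,0,0]},{"grip":0,"offset":[6,-4,90],"angular":[0,0,0]},{"grip":0,"offset":[6,-4,105],"angular":[0,0,0]},{"grip":0,"offset":[6,-4,120],"angular":[0,0,0]},{"grip":0,"offset":[6,-4,132],"angular":[0,0,0]},{"grip":0,"offset":[6,-4,140],"angular":[0,0,0]},{"grip":0,"offset":[6,-4,146],"angular":[0,0,0]},{"grip":0,"offset":[6,-4,146],"angular":[0,0,0]}]'
python3 - <<'E'
from h import *
goto(542.5,247.2,4,12.9)
s=vision.snapshot("scene");cv2.imwrite("pics/s1.png",cv2.resize(s["pixels"][200:340,320:490],None,fx=4,fy=4,interpolation=3)[:,:,::-1])
E
```

```text
t: 3.45
tcp_pos: [0.5427, 0.2482, 0.0048]
tool_rot: [0.994, 0.112, -0.0, 0.0]
force: [-0.8, -0.4, -0.0]
finger_gap: 1.001
t 3.45 tcp [542.7 248.2   4.8] F [-0.8 -0.4 -0. ] gap 1.001 offset [-0.4  0.9  0.8] ang [ 0.    0.04 -0.04]
```

View pics/s1.png

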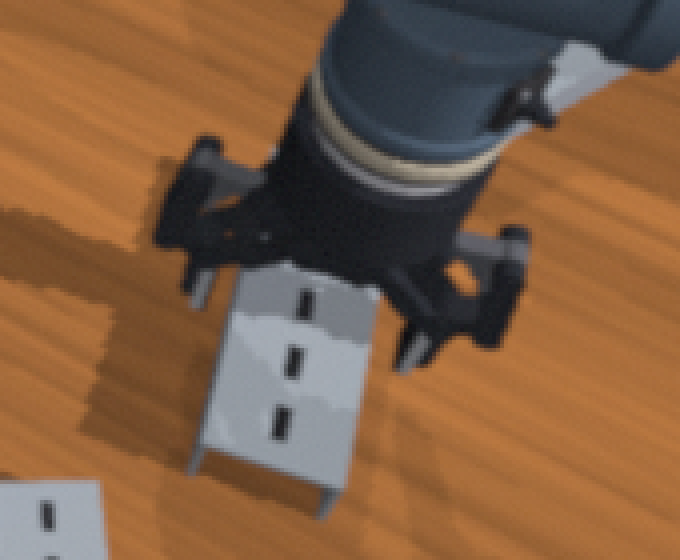

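The fingers straddle the channel near mid-length, with the pads at about (200,290) and (405,355) in the crop, and they're clear of it. Closing now.

```bash
python3 -m crank '[{"grip":1,"offset":[0,0,0],"angular":[0,0,0]},{"grip":1,"offset":[0,0,0],"angular":[0,0,0]},{"grip":1,"offset":[0,0,0],"angular":[0,0,0]},{"grip":1,"offset":[0,0,0],"angular":[0,0,0]},{"grip":1,"offset":[0,0,0],"angular":[0,0,0]},{"grip":1,"offset":[0,0,0],"angular":[0,0,0]},{"grip":1,"offset":[0,0,0],"angular":[0,0,0]}]' 60
python3 -m crank '[{"grip":1,"offset":[0,0,-10],"angular":[0,0,0]},{"grip":1,"offset":[0,0,-30],"angular":[0,0,0]},{"grip":1,"offset":[0,0,-60],"angular":[0,0,0]},{"grip":1,"offset":[0,0,-100],"angular":[0,0,0]},{"grip":1,"offset":[0,0,-140],"angular":[0,0,0]},{"grip":1,"offset":[0,0,-160],"angular":[0,0,0]},{"grip":1,"offset":[0,0,-160],"angular":[0,0,0]},{"grip":1,"offset":[0,0,-160],"angular":[0,0,0]}]'
python3 - <<'E'
from h import *
goto(500,0,165,0);goto(474,-236.5,165,-12.9)
s=vision.snapshot("scene");cv2.imwrite("pics/s2.png",s["pixels"][:,:,::-1])
s=vision.snapshot("top");cv2.imwrite("pics/t2.png",s["pixels"][:,:,::-1])
E
```

```text
t: 4.2
tcp_pos: [0.5435, 0.2483, 0.0063]
tool_rot: [0.994, 0.112, 0.001, -0.0]
force: [-0.9, -0.8, 5.5]
finger_gap: 0.69
t: 5.0
tcp_pos: [0.5417, 0.248, 0.1645]
tool_rot: [0.994, 0.112, -0.001, 0.0]
force: [-0.5, -0.3, -5.1]
finger_gap: 0.689
t 5.0 tcp [541.7 248.  164.5] F [-0.5 -0.3 -5.1] gap 0.689 offset [-95.8 232.5  -0.3] ang [1.000e-02 1.200e-01 1.285e+01]
t 5.0 tcp [541.7 248.  164.5] F [-0.5 -0.3 -5.1] gap 0.689 offset [-1.737e+02  4.573e+02 -2.000e-01] ang [2.000e-02 1.200e-01 2.575e+01]
```

View pics/s2.png

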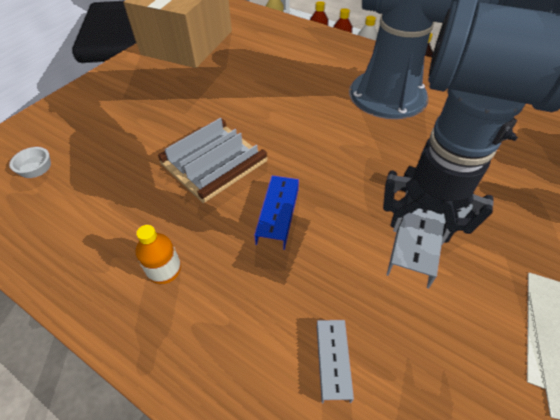

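View pics/t2.png

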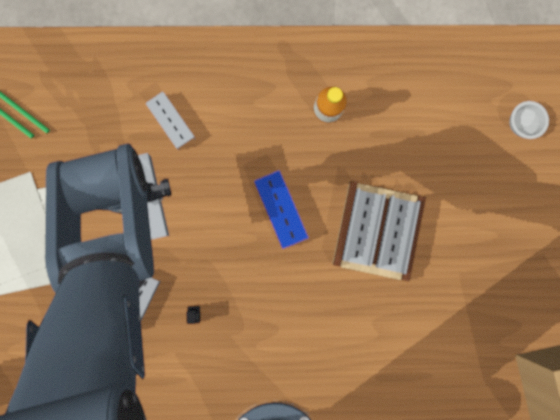

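The channel is gripped (gap 0.69, about 60 mm), its weight reads 5 N, and it hangs level. The path to the cradle is clear of the bottle, and the channel travels high above the blue one.

```bash
python3 -m crank '[{"grip":1,"offset":[-10,25,0],"angular":[0,0,1]},{"grip":1,"offset":[-22,58,0],"angular":[0,0,3]},{"grip":1,"offset":[-38,100,0],"angular":[0,0,6]},{"grip":1,"offset":[-54,142,0],"angular":[0,0,9]},{"grip":1,"offset":[-70,184,0],"angular":[0,0,12]},{"grip":1,"offset":[-86,226,0],"angular":[0,0,15]},{"grip":1,"offset":[-102,268,0],"angular":[0,0,18]},{"grip":1,"offset":[-118,310,0],"angular":[0,0,21]},{"grip":1,"offset":[-130,342,0],"angular":[0,0,24]},{"grip":1,"offset":[-138,363,0],"angular":[0,0,25.8]}]'
python3 -m crank '[{"grip":1,"offset":[0,0,0],"angular":[0,0,0]},{"grip":1,"offset":[0,0,0],"angular":[0,0,0]}]'
python3 - <<'E'
from h import *
goto(474,-236.5,165,-12.9)
E
```

```text
t: 6.1
tcp_pos: [0.4879, -0.1387, 0.1636]
tool_rot: [0.993, -0.115, -0.001, -0.0]
force: [0.4, 0.6, -4.7]
finger_gap: 0.697
t: 6.3
tcp_pos: [0.488, -0.1362, 0.1638]
tool_rot: [0.994, -0.114, -0.002, -0.001]
force: [-0.4, 0.1, -5.8]
finger_gap: 0.691
t 6.3 tcp [ 488.  -136.2  163.8] F [-0.4  0.1 -5.8] gap 0.691 offset [  9.  100.8  -1.3] ang [-0.08  0.2  -0.14]
```

```bash
python3 -m crank '[{"grip":1,"offset":[2,20,0],"angular":[0,0,0]},{"grip":1,"offset":[4,45,0],"angular":[0,0,0]},{"grip":1,"offset":[7,75,0],"angular":[0,0,0]},{"grip":1,"offset":[9,92,0],"angular":[0,0,0]},{"grip":1,"offset":[9,101,0],"angular":[0,0,0]},{"grip":1,"offset":[9,101,15],"angular":[0,0,0]},{"grip":1,"offset":[9,101,35],"angular":[0,0,0]},{"grip":1,"offset":[9,101,50],"angular":[0,0,0]},{"grip":1,"offset":[9,101,60],"angular":[0,0,0]},{"grip":1,"offset":[9,101,60],"angular":[0,0,0]}]'
python3 - <<'E'
from h import *
goto(474,-236.5,60,-12.9)
for n in("scene","top"):
  s=vision.snapshot(n)
  im=s["pixels"]; im=im[80:240,120:320] if n=="scene" else im[140:300,300:460]
  cv2.imwrite(f"pics/{n}3.png",cv2.resize(im,None,fx=3.5,fy=3.5,interpolation=3)[:,:,::-1])
E
```

```text
t: 7.3
tcp_pos: [0.4744, -0.2352, 0.1039]
tool_rot: [0.994, -0.112, -0.002, -0.001]
force: [0.2, -0.4, -4.6]
finger_gap: 0.689
t 7.3 tcp [ 474.4 -235.2  103.9] F [ 0.2 -0.4 -4.6] gap 0.689 offset [ 0.1  1.4 43.9] ang [-0.12  0.21  0.  ]
```

View pics/scene3.png

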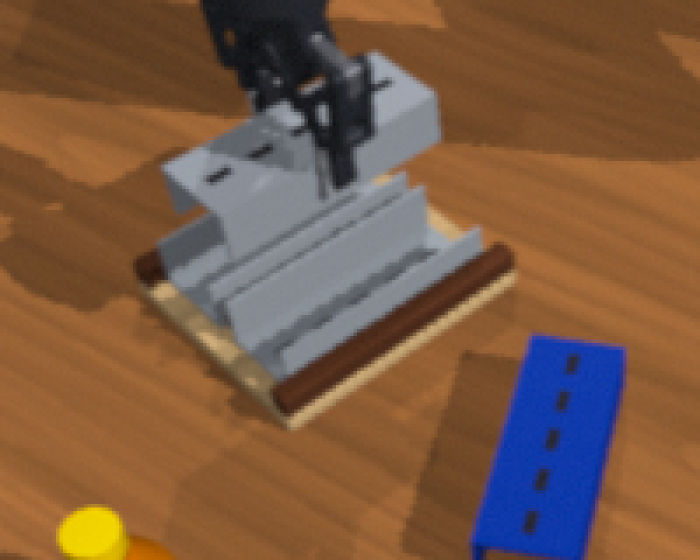

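View pics/top3.png

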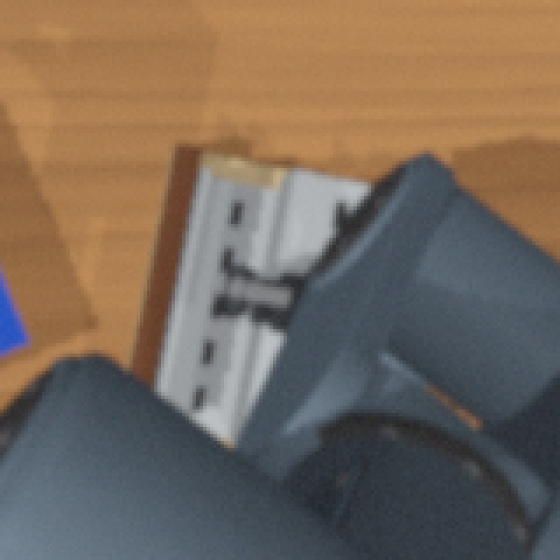

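The channel hangs about 50 mm above its seat, lined up over the middle of the pair. As a check, I'll cast rays through the two end marks in the scene crop, (217,175) and (382,83).

```bash
python3 - <<'E'
from h import *
s=vision.snapshot("scene")
p=ray(s,[[120+217/3.5,80+175/3.5],[120+262/3.5,80+150/3.5],[120+382/3.5,80+83/3.5]],.134)*1000
print(p.round(1),(p[0]+p[2])/2,np.linalg.norm(p[0]-p[2]))
goto(474,-236.5,21.3,-12.9)
E
```

```text
[[ 533.6 -248.   134. ]
 [ 502.3 -241.   134. ]
 [ 412.9 -221.2  134. ]] [ 473.23099092 -234.64445412  134.        ] 123.62026868723927
t 7.45 tcp [ 475.8 -236.8  105.8] F [ 0.7 -1.1 -4.7] gap 0.69 offset [-1.9  0.1 84.5] ang [ 0.02 -0.05 -0.02]
```

The end marks' centre is (473.2, -234.6), within 2 mm of the cradle centre, and the 120 mm spacing checks out. Lowering slowly.

```bash
python3 -m crank '[{"grip":1,"offset":[0,1,10],"angular":[0,0,0]},{"grip":1,"offset":[0,1,22],"angular":[0,0,0]},{"grip":1,"offset":[0,1,34],"angular":[0,0,0]},{"grip":1,"offset":[0,1,46],"angular":[0,0,0]},{"grip":1,"offset":[0,1,56],"angular":[0,0,0]},{"grip":1,"offset":[0,1,64],"angular":[0,0,0]},{"grip":1,"offset":[0,1,70],"angular":[0,0,0]},{"grip":1,"offset":[0,1,75],"angular":[0,0,0]},{"grip":1,"offset":[0,1,78],"angular":[0,0,0]},{"grip":1,"offset":[0,1,78],"angular":[0,0,0]}]'
python3 - <<'E'
from h import *
goto(474,-236.5,21.3,-12.9)
E
```

```text
t: 8.45
tcp_pos: [0.475, -0.2377, 0.027]
tool_rot: [0.994, -0.113, -0.0, -0.0]
force: [0.5, 0.0, -5.5]
finger_gap: 0.689
t 8.45 tcp [ 475.  -237.7   27. ] F [ 0.5  0.  -5.5] gap 0.689 offset [-1.2 -1.   5.7] ang [-0.01  0.02 -0.05]
```

```bash
python3 -m crank '[{"grip":1,"offset":[0,0,2],"angular":[0,0,0]},{"grip":1,"offset":[0,0,4],"angular":[0,0,0]},{"grip":1,"offset":[0,0,4],"angular":[0,0,0]}]'
python3 -m crank '[{"grip":1,"offset":[0,0,1],"angular":[0,0,0]},{"grip":1,"offset":[0,0,1],"angular":[0,0,0]}]'
```

```text
t: 8.75
tcp_pos: [0.475, -0.2378, 0.0233]
tool_rot: [0.994, -0.113, 0.0, 0.0]
force: [-0.5, -0.1, -3.5]
finger_gap: 0.691
t: 8.95
tcp_pos: [0.475, -0.2378, 0.0223]
tool_rot: [0.994, -0.113, 0.0, 0.0]
force: [-0.0, 0.7, -5.2]
finger_gap: 0.689
```

```bash
python3 -m crank '[{"grip":1,"offset":[0,0,1],"angular":[0,0,0]},{"grip":1,"offset":[0,0,1],"angular":[0,0,0]}]'
python3 -m crank '[{"grip":1,"offset":[0,0,1],"angular":[0,0,0]},{"grip":1,"offset":[0,0,1],"angular":[0,0,0]}]'
```

```text
t: 9.15
tcp_pos: [0.4752, -0.2379, 0.0214]
tool_rot: [0.994, -0.113, 0.0, 0.0]
force: [-0.1, 0.8, -4.6]
finger_gap: 0.692
t: 9.35
tcp_pos: [0.4752, -0.2379, 0.0213]
tool_rot: [0.994, -0.113, 0.0, 0.0]
force: [-1.6, 0.4, 3.5]
finger_gap: 0.692
```

It touched down at the expected 21.3 mm, where the force flipped from -4.6 to +3.5 N. Opening partway, which leaves room in the troughs.

```bash
python3 -m crank '[{"grip":0.28,"offset":[0,0,0],"angular":[0,0,0]},{"grip":0.24,"offset":[0,0,0],"angular":[0,0,0]},{"grip":0.18,"offset":[0,0,0],"angular":[0,0,0]},{"grip":0.12,"offset":[0,0,0],"angular":[0,0,0]},{"grip":0.12,"offset":[0,0,0],"angular":[0,0,0]},{"grip":0.12,"offset":[0,0,0],"angular":[0,0,0]}]'
python3 - <<'E'
from h import *
s=vision.snapshot("scene")
im=s["pixels"][80:240,120:320]
cv2.imwrite("pics/scene4.png",cv2.resize(im,None,fx=3.5,fy=3.5,interpolation=3)[:,:,::-1])
E
```

```text
t: 9.95
tcp_pos: [0.475, -0.2378, 0.0202]
tool_rot: [0.994, -0.113, -0.0, -0.0]
force: [-1.2, 0.0, -0.4]
finger_gap: 0.88
```

View pics/scene4.png

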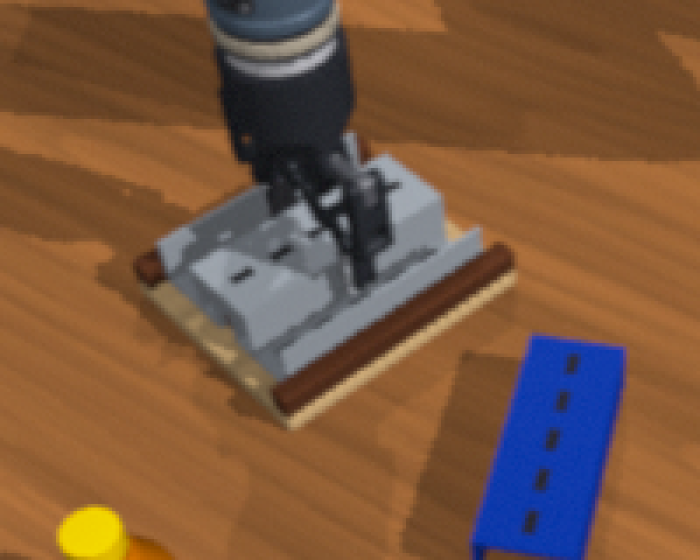

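The channel is seated over the pair (marks at (242,274) and (282,250) in the crop), and the fingers stand clear. Rising straight up, slowly at first.

```bash
python3 -m crank '[{"grip":0.12,"offset":[0,0,-5],"angular":[0,0,0]},{"grip":0.12,"offset":[0,0,-12],"angular":[0,0,0]},{"grip":0.12,"offset":[0,0,-22],"angular":[0,0,0]},{"grip":0.12,"offset":[0,0,-35],"angular":[0,0,0]},{"grip":0.12,"offset":[0,0,-60],"angular":[0,0,0]},{"grip":0.12,"offset":[0,0,-100],"angular":[0,0,0]},{"grip":0.12,"offset":[0,0,-140],"angular":[0,0,0]},{"grip":0.12,"offset":[0,0,-180],"angular":[0,0,0]},{"grip":0.12,"offset":[0,0,-200],"angular":[0,0,0]},{"grip":0.12,"offset":[0,0,-200],"angular":[0,0,0]}]'
python3 -m crank '[{"grip":0.12,"offset":[0,40,0],"angular":[0,0,0]},{"grip":0.12,"offset":[0,80,0],"angular":[0,0,0]},{"grip":0.12,"offset":[0,120,0],"angular":[0,0,0]},{"grip":0.12,"offset":[0,160,0],"angular":[0,0,0]},{"grip":0.12,"offset":[0,200,0],"angular":[0,0,0]},{"grip":0.12,"offset":[0,240,0],"angular":[0,0,0]},{"grip":0.12,"offset":[0,280,0],"angular":[0,0,0]},{"grip":0.12,"offset":[0,300,0],"angular":[0,0,0]},{"grip":0.12,"offset":[0,300,0],"angular":[0,0,0]}]'
python3 - <<'E'
from h import *
print(manip.sense()["tcp_pos"])
for n in("scene","top"):
  s=vision.snapshot(n)
  im=s["pixels"]; im=im[80:300,100:320] if n=="scene" else im[80:300,230:460]
  cv2.imwrite(f"pics/{n}5.png",cv2.resize(im,None,fx=2.6,fy=2.6,interpolation=3)[:,:,::-1])
  g=cv2.resize(cv2.cvtColor(s["pixels"],cv2.COLOR_RGB2GRAY),None,fx=4,fy=4,interpolation=3)
  cs,_=cv2.findContours((g<90).astype(np.uint8),cv2.RETR_LIST,cv2.CHAIN_APPROX_NONE)
  for c in cs:
    M=cv2.moments(c)
    if 60<M["m00"]<900:
      uv=[(M["m10"]/M["m00"]+.5)/4-.5,(M["m01"]/M["m00"]+.5)/4-.5]; p=ray(s,uv,.051)[0]*1000
      if np.hypot(p[0]-474,p[1]+236)<80: print(n,p[:2].round(1))
  hsv=cv2.cvtColor(s["pixels"],cv2.COLOR_RGB2HSV)
  blue=((hsv[...,0]>105)&(hsv[...,0]<130)&(hsv[...,1]>150)&(hsv[...,2]>80)).astype(np.uint8)
  cs,_=cv2.findContours(blue,cv2.RETR_EXTERNAL,cv2.CHAIN_APPROX_NONE)
  for c in cs:
    if 250<cv2.contourArea(c)<6000: print("blue",np.round(rect(s,c,.036),1))
E
```

```text
t: 11.0
tcp_pos: [0.4768, -0.2391, 0.225]
tool_rot: [0.994, -0.113, 0.004, 0.002]
force: [0.4, 0.4, -0.5]
finger_gap: 0.879
t: 11.9
tcp_pos: [0.4061, -0.5327, 0.2189]
tool_rot: [0.993, -0.115, -0.0, -0.0]
force: [0.1, -0.2, -0.7]
finger_gap: 0.877
[ 0.40610903 -0.53268162  0.21893697]
scene [ 506.9 -179.7]
scene [ 531.9 -251.4]
scene [ 479.  -173.6]
scene [ 504.4 -245.3]
scene [ 472.9 -238.3]
scene [ 444.6 -232. ]
scene [ 415.9 -225.3]
scene [ 468.3 -307.6]
blue [532.8 -15.9 174.4  62.2  21.9]
top [ 425.2 -179.7]
top [ 452.8 -186.3]
top [ 481.7 -192.8]
top [ 509.6 -199.3]
top [ 538.3 -205.7]
blue [523.4 -19.9 155.3  56.6  22.1]
```

View pics/scene5.png

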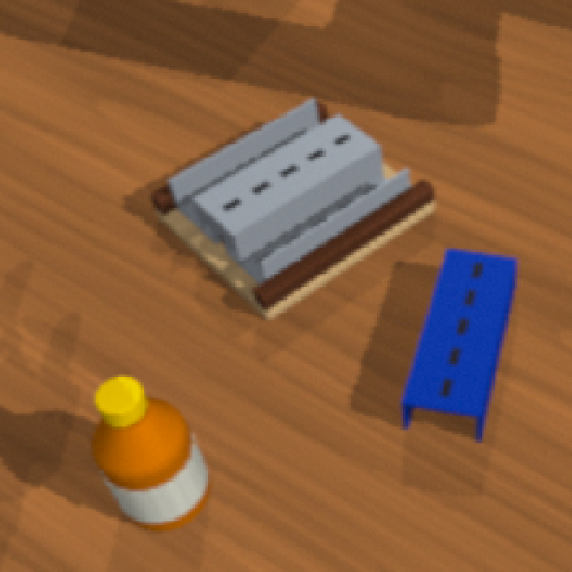

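View pics/top5.png

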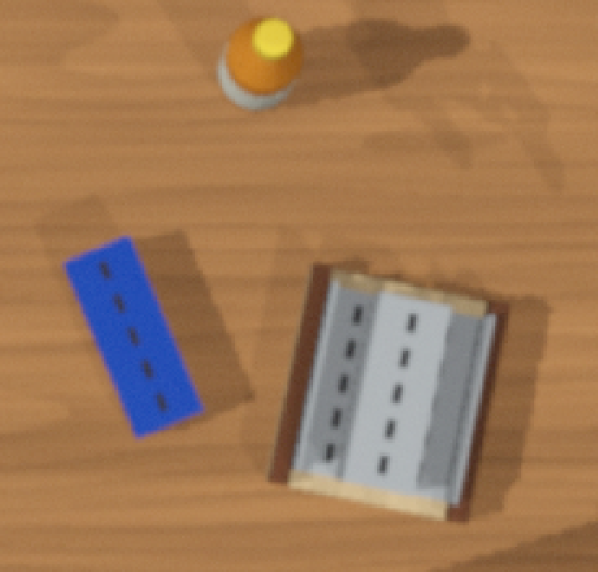

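The channel sits level on the pair, with its five marks centred at (473.9, -238.5). That is about 2 mm from the cradle centre (474, -236.5), and the yaw is -12.7°. The blue channel and the bottle haven't moved. Handing in.

```bash
python3 -c "
from station import manip
print(manip.sense()['t']); print(manip.sign_off())"
```

```text
12.0
the job is handed in; nothing more can be done
None
```

I placed the largest bare-metal channel open side down on the pair in the cradle and handed the job in at 12.0 s of the 38 s allowed. No verdict was reported.

- **Placing:** I gripped the channel at mid-length with 60 N and lowered it slowly. It touched down at the expected height (TCP 21.3 mm). I then opened the fingers partway and drew them straight up, leaving the arm well clear.
- **Final checks:** From the scene view, its marks are centred about 2 mm from the cradle centre and the yaw is within 0.3° of the cradle's. It looks level and fully down in both views. The blue channel measured the same as at the start to within 0.4 mm, and the bottle looks upright and where it was.
- **Limits of the checks:** In the top view, the mark detector picked up only the marks on a fixed channel, so the centring number rests on the scene view alone. The top picture agrees by eye. I judged the bottle's position by eye and did not measure it.

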